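Run a mounted filter along the rail into its corner pocket

TASK

The large round mounted filter lies loose on the aluminium registration plate. With the fingertips, gently push it straight over against the plate's rail, then, keeping it against the rail all the way, slide it along into the corner pocket at the T-shaped stop until it is fully home against both the rail and the stop, and come away. It stays flat on the plate throughout: never pinch, tip or lift it, press it no harder than a firm fingertip would, and leave everything else where it is.

Things in the scene. Friction and masses are not known exactly. Their poses are not given: they have to be found in the camera images.
- filter: The part to move: round mounted filter, amber glass in a smooth dark metal ring (friction about 0.25 on everything), diameter 50 mm, 14 mm thick, about 60 g, lying flat and loose on the plate; the larger of the two mounted filters there. Origin: centre of its underside, z up. It is round, so its yaw does not matter.
- plate: Fixed flat aluminium plate, 185 x 400 mm, 10 mm thick, on the bench, yawed by up to 0.3 rad. Origin at bench height, its top 10 mm above; in its own axes it spans x -110 to +75 mm, y -200 to +200 mm, +x pointing away from the robot.
- rail (a point): Point at mid-length of the foot of the steel rail's inner face, at plate (60, 0, 10) mm; axes as the plate's. The rail is straight, dark, 15 mm wide, 14 mm high above the plate's top, and runs the whole length of the plate's +x (far) edge, parallel to plate y. A filter against it has its centre 25 mm from this face, at plate x = 35 mm.
- corner_stop: Fixed T-shaped steel stop, 14 mm high, at one end of the rail, left or right (plate y +155 or -155 mm). Axes parallel to the plate's; origin on the plate's top, on the line of the rail's inner face, mid cross bar. Cross bar: y -5 to +5 mm, from the rail to x -64 mm. At home the filter's centre is 25 mm from the rail's face and 30 mm from this origin along the rail.
- jaw (a point): Middle of the stop's jaw, on the plate's top, 59 mm from the rail's face: a 10 mm thick, 14 mm high bar parallel to the rail, with round ends 35 mm to either side. The pocket is the corner between rail, cross bar and jaw on the side towards the plate's middle: 54 mm wide, 30 mm deep, open above and towards the middle of the rail. Of the filter at home, 20 mm stand out of its mouth.
- end_bar: Fixed plain steel bar, 10 mm thick, 64 mm long, 14 mm high, across the other end of the rail (no jaw, not the pocket). Same origin and axes as the corner stop.
- small_filter: Bystander, loose: small mounted filter, diameter 28 mm, 10 mm thick, on the robot's side of the plate near one end. Origin: centre of its underside.
- objective: Bystander, loose: steel microscope objective standing on the plate near the other end, diameter 29 mm, 46 mm tall. Origin: centre of its underside.
- oil: Bystander, loose: small amber bottle, diameter 32 mm, 65 mm tall, on the bench to the left of the plate.
- dish: Bystander, loose: white round dish, diameter 88 mm, 14 mm high, on the bench to the left of the plate.
- mouse: Bystander, loose: black computer mouse, 100 x 58 x 26 mm, on the bench to the right of the plate.
- driver: Bystander, loose: screwdriver 160 mm long lying on the bench to the right of the plate.
Things that resemble listed ones, but are neither listed nor needed, are in the scene too. Leave any green, pink or purple look-alike of the filter alone.

How it is judged:
By the outcome, as a careful person would: the job done as asked, in the order asked, and still so for the second after the job is handed in, with the robot touching nothing.
It also fails if it takes over 54 s, if anything falls off the work surface, if the arm or the gripper's body presses on something with over 40 N, if the wrist force passes 120 N, or if a joint passes its speed limit or range.

ROBOT

A 6-joint arm with a two-finger parallel gripper is mounted at the origin on the work surface. World frame = base frame: x ahead of the robot, y to its left, z up, the work surface at z = 0. Lengths are in m, angles in rad, forces in N, time in s.
With the tool pointing down it reaches from about 0.375 to 0.9 m from the base axis. Payload 3.1 kg.
Tool frame: the origin (TCP) lies on the centre line of the jaws, within the pads' length; the fingertips stand tcp_to_tips ahead of it and the grasp point (between the pads) is the TCP (tcp_to_tips is the distance from the TCP to the fingertips, in m); z points along the fingers, y is the line along which they close (so a half turn about z gives the same grasp; the last joint's range is limited). The gripper opens to 87 mm and grips with 3 to 60 N. Pads are 19 mm wide; open, the fingers measure 117 mm over their backs; the gripper's body (75 mm by 190 mm) begins 51 mm behind the grasp point.
Start: joints at [1.115, 0.527, 1.433, -0, 1.181, -0.178], TCP at [0.171, 0.601, 0.242] pointing down, gripper open.
Joint ranges: [-3.08, 3.08], [-0.75, 2.2], [0.22, 2.44], [-1.43, 4.57], [0, 2.65], [-2.85, 2.85]. Speed limits (rad/s): [2.79, 2.79, 3.14, 3.14, 3.14, 3.14].

INTERFACE

Orientations are given as a 3x3 rotation matrix whose columns are the frame's x, y, z axes.
In Python, from cell import * gives the robot as it stands.
- The arm moves only by the tool carry_out, never from a script. Its argument "series" is a list of rows, each a list of 7 numbers: the shift along the tool's x, y, z in mm, then the turn, a rotation vector about the tool's x, y, z in degrees, then the closure, from 0 (fully open) to 1 (shut). In form: [[tx, ty, tz, rx, ry, rz, jaw], ...]. A call has 1 to 12 rows; each row is the pose to reach, as a shift and turn from the pose commanded when the call began, along the tool's axes at that moment; what a row does not reach only later rows make up. A row lasts 1/10 s, in which the tool goes at most 50 mm and 8.59 degrees, less where a joint would pass 70% of its speed; a pose out of reach is approached as far as the arm can. A call with a gripper value outside its range is refused whole. The fingers move at their own pace and stop on an object; "newtons" is the grip in N (left out, the last holds). Time passes only in rows, so rows that repeat a pose let the fingers close. It gives the time, the measured TCP pose, the force, the opening and the grip force at its end, in the units of the state.
- read_state(): the state, without advancing time (a new reading comes with each control period).
- camera(name): name is "scene" or "top" or "wrist"; returns the picture (400x640x3 uint8, red, green, blue); there is no depth.
- camera_params(name): a dict with "intrinsics" (3x3 intrinsics, pixels), "eye" and "orientation" of the camera in the world. Camera axes: x right, y down, z forward; pixel columns grow to the right and rows downward; lengths in m; the calibration is good to about 2 mm. The wrist camera is an equidistant fisheye: a pixel r from the principal point sees the ray r / f radians off the axis. A picture is of the moment at which its call begins: read the wrist's pose just before it. camera_params takes no time and is no camera call; for the wrist camera it gives the pose at the moment of the call.
- sign_off(): hands the job in; it is judged then, once.
The state is a dict: "time": time; "joints": joint angles; "joint_velocities": joint speeds; "effort": joint torques, N m; "tool_pos": TCP position; "ee_rot": TCP orientation; "force": force on the tool from outside, world axes, zero at the start; "ft_torque": the same for the moment, N m; "opening": opening from 0.0 (shut) to 1.0 (fully open); "finger_force": force on a finger pad.
Only numpy, scipy, OpenCV 4.12 (cv2) and the standard library are available. Lean on these libraries where they do the work, as an engineer would, in place of code of your own. Each camera call takes 0.05 s, during which the arm holds its last target. There are 200 camera calls.

## Working session

There is one attempt and no reset: what is moved stays moved. The work goes in short steps, Python scripts to look and compute and a tool call to move; the robot and the scene stay as the last step left them, time stands still between calls to the robot, and variables do not carry over. Pictures are saved under pics/ and viewed, at most 10 in all, crops included, and the job is handed in when it is done.

Besides the shell and the picture viewer there is one more tool, called after "Emit:" in YAML: its name, and indented under it one key for each argument. carry_out: Moves the arm, as the interface text tells. Its arguments: {"type":"object","properties":{"series":{"type":"array","items":{"type":"array","items":{"type":"number"}}},"newtons":{"type":"number"}},"required":["series"]}

```bash
mkdir -p pics
python3 - <<'E'
from cell import *
import cv2
s=read_state();print(s)
import cell;print([k for k in dir(cell) if not k.startswith('_')][:40])
for n in("top","scene"):
    cv2.imwrite(f"pics/{n}0.png",camera(n)[:,:,::-1]);p=camera_params(n);print(n,p)
print(globals().get('tcp_to_tips'))
E
```

```text
{'time': 0.0, 'joints': array([ 1.11454663e+00,  5.28481713e-01,  1.43388886e+00,  1.29227878e-05,
        1.18137485e+00, -1.78480146e-01]), 'joint_velocities': array([-0.00014569,  0.00077162, -0.00230295,  0.0011788 ,  0.00126081,
       -0.00166302]), 'effort': array([ 7.97938246e-04, -4.40037882e+01, -1.76595819e+01,  6.33594836e-02,
        5.82655391e-02, -1.84570040e-04]), 'tool_pos': array([0.1710341 , 0.60043562, 0.2405663 ]), 'ee_rot': array([[-9.61667906e-01,  2.74215094e-01, -9.59205532e-04],
       [ 2.74216488e-01,  9.61666056e-01, -1.92729021e-03],
       [ 3.93943336e-04, -2.11644311e-03, -9.99997683e-01]]), 'force': array([ 0.56389578,  0.15153693, -0.60018007]), 'ft_torque': array([ 0.030373  , -0.01862558, -0.01592422]), 'finger_force': 0.0, 'opening': 1.0010593131120464}
['Unreachable', 'camera', 'camera_params', 'read_state', 'sign_off', 'tcp_to_tips']
top {'intrinsics': array([[363.68436432,   0.        , 320.1505944 ],
       [  0.        , 363.68436432, 197.9411808 ],
       [  0.        ,   0.        ,   1.        ]]), 'eye': array([2.95008704e-01, 3.75948278e-04, 1.03343317e+00]), 'orientation': array([[ 1.21706329e-02, -9.73083113e-01,  2.30132855e-01],
       [-9.99924141e-01, -1.22799202e-02,  9.57389198e-04],
       [ 1.89439382e-03, -2.30127049e-01, -9.73158750e-01]])}
scene {'intrinsics': array([[517.72734773,   0.        , 326.4682292 ],
       [  0.        , 517.72734773, 199.90526555],
       [  0.        ,   0.        ,   1.        ]]), 'eye': array([1.81541729, 0.35380147, 0.91562564]), 'orientation': array([[-0.2870135 ,  0.51661723, -0.8066783 ],
       [ 0.95761517,  0.1762077 , -0.22786847],
       [ 0.02442215, -0.83788871, -0.54529449]])}
0.019
```

View pics/top0.png

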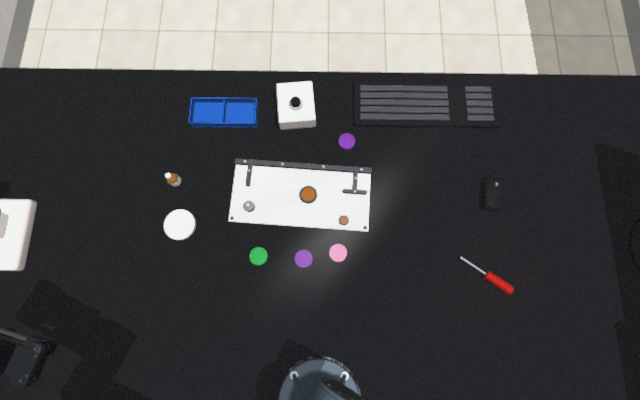

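View pics/scene0.png

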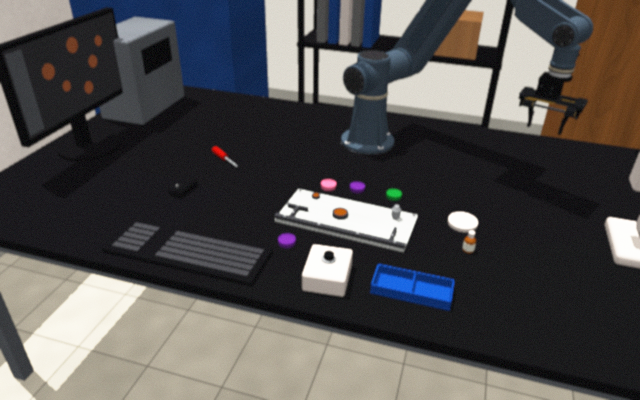

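Top view: the T-stop is at the right end of the rail (~(355,185)) and the plain bar at the left (~(249,174)). Filter candidates are amber large (308,194), amber small (344,220), green (258,256), purple (304,258) and (347,141), and pink (338,252). I choose (308,194) and check it in a close crop.

Run:
```python
import cv2
i=cv2.imread("pics/top0.png")[150:240,222:382]
cv2.imwrite("pics/crop0.png",cv2.resize(i,None,fx=5,fy=5,interpolation=cv2.INTER_CUBIC))
```

```text
(no output)
```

View pics/crop0.png

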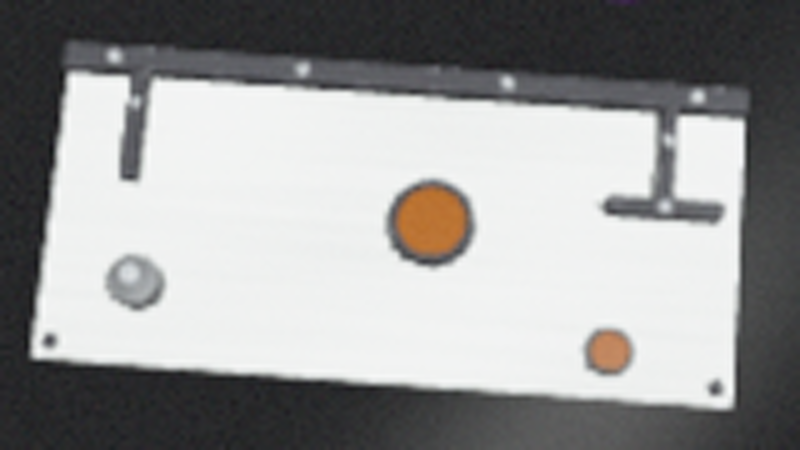

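```bash
cat > h.py <<'E'
import numpy as np
from cell import *
def ray(n,u,v,z):
    p=camera_params(n);d=p["orientation"]@np.linalg.solve(p["intrinsics"],[u,v,1.])
    return p["eye"]+d*(z-p["eye"][2])/d[2]
def proj(n,P):
    p=camera_params(n);c=p["intrinsics"]@(p["orientation"].T@(np.asarray(P)-p["eye"]));return c[:2]/c[2]
def w2p(P,pose): # world->plate
    c,s=np.cos(pose[2]),np.sin(pose[2]);d=np.asarray(P)[:2]-pose[:2];return np.array([c*d[0]+s*d[1],-s*d[0]+c*d[1]])
def p2w(P,pose):
    c,s=np.cos(pose[2]),np.sin(pose[2]);return np.array([c*P[0]-s*P[1],s*P[0]+c*P[1]])+pose[:2]
E
python3 - <<'E'
from h import *
from scipy.optimize import least_squares
# crop px, plate pt(mm)
C=[((31,358),(-110,200,10)),((733,409),(-110,-200,10)),((67,40),(75,200,24)),((749,88),(75,-200,24)),((67,70),(60,200,10)),((747,115),(60,-200,10)),((664,206),(1,-155,24)),((603,205),(1,-115,24)),((723,211),(1,-195,24)),((130,180),(-4,155,10))]
f=lambda u:((u[0]+.5)/5-.5+222,(u[1]+.5)/5-.5+150)
def res(q):return np.ravel([proj("top",[*p2w(np.array(P[:2])/1e3,q),P[2]/1e3])-f(u) for u,P in C])
r=least_squares(res,[.55,0,0.],loss='soft_l1');q=r.x;print(q,r.fun.reshape(-1,2).round(2).tolist())
for n,u,z in(("filt",(431,222),.024),("small",(608,351),.02),("obj base",(139,292),.012)):
    w=ray("top",*f(u),z);print(n,w,w2p(w,q)*1e3)
np.save("q.npy",q)
E
```

```text
[ 0.56464727  0.05752048 -0.06166898] [[-0.12, -0.53], [-0.18, -0.39], [-0.14, 0.03], [0.01, 0.12], [0.28, 0.43], [-0.46, 1.06], [0.25, -0.03], [-1.48, -0.84], [2.4, -0.03], [0.24, 0.37]]
filt [0.54485296 0.03682087 0.024     ] [-18.48096219 -21.88018784]
small [ 0.47206776 -0.06447728  0.02      ] [ -84.88480404 -127.47152441]
obj base [0.50437506 0.20379012 0.012     ] [-69.17221413 142.27701333]
```

The crop confirms it: a large amber disc with a dark ring at (308,194), with the T-stop on the right (y −155). Next I write a helper that turns a plate-frame goal into tool shifts.

```bash
cat >> h.py <<'E'
from scipy.spatial.transform import Rotation as R
q=np.load("q.npy")
def go(px,py,tipz,push,verbose=True):
    """plate mm, tip height world mm, push direction (deg in plate axes) = -tool x. Prints tool shift mm + rotvec deg"""
    s=read_state();a=q[2]+np.radians(push+180);x=np.array([np.cos(a),np.sin(a),0]);z=np.array([0,0,-1.])
    T=np.c_[x,np.cross(z,x),z];R0=s["ee_rot"];t=np.array([*p2w(np.array([px,py])/1e3,q),tipz/1e3+tcp_to_tips])
    print("shift",(R0.T@(t-s["tool_pos"])*1e3).round(1),"rot",R.from_matrix(R0.T@T).as_rotvec(degrees=True).round(2))
def where():
    s=read_state();print("t",round(s["time"],2),"plate",(w2p(s["tool_pos"],q)*1e3).round(1),"tipz",round(s["tool_pos"][2]*1e3-19,1),"F",s["force"].round(2),"open",round(s["opening"],3),"push",round(np.degrees(np.arctan2(s["ee_rot"][1,0],s["ee_rot"][0,0])-q[2])-180,2))
E
python3 -c "
from h import *
go(-65,-22,80,0);where()"
```

```text
shift [-468.6 -449.4  142.4] rot [ -0.11  -0.03 -12.38]
t 0.1 plate [-426.3  517.7] tipz 221.7 F [ 0.14 -0.47 -0.21] open 1.0 push -12.38
```

Emit:
carry_out:
  series:
    - [-31,-30,6,0,0,-1,0.4]
    - [-62,-60,12,0,0,-2,0.77]
    - [-93,-90,18,0,0,-3,0.77]
    - [-124,-120,24,0,0,-4,0.77]
    - [-155,-150,30,0,0,-5,0.77]
    - [-186,-180,36,0,0,-6,0.77]
    - [-217,-210,42,0,0,-7,0.77]
    - [-248,-240,48,0,0,-8,0.77]
    - [-279,-270,54,0,0,-9,0.77]
    - [-310,-300,60,0,0,-10,0.77]
    - [-341,-330,66,0,0,-11,0.77]
    - [-372,-360,72,0,0,-12,0.77]
  newtons: 10

```text
time: 1.3
tool_pos: [0.4309, 0.1512, 0.1692]
ee_rot: [[-0.998, 0.068, -0.0], [0.068, 0.998, 0.0], [0.0, 0.0, -1.0]]
force: [-0.0, 0.2, 0.4]
opening: 0.235
finger_force: 0.0
```

```bash
python3 -c "
from h import *
go(-65,-22,60,0);where()"
```

```text
shift [ -74.9 -106.8   90.2] rot [ 0.   -0.01 -0.35]
t 1.3 plate [-139.3   85.2] tipz 150.2 F [-0.01  0.19  0.41] open 0.235 push -0.35
```

Emit:
carry_out:
  series:
    - [-16,-22,16,0,0,-0.4,0.77]
    - [-32,-44,34,0,0,-0.4,0.77]
    - [-48,-66,52,0,0,-0.4,0.77]
    - [-64,-88,70,0,0,-0.4,0.77]
    - [-75,-107,90,0,0,-0.4,0.77]
    - [-75,-107,90,0,0,-0.4,0.77]
    - [-75,-107,90,0,0,-0.4,0.77]
    - [-75,-107,90,0,0,-0.4,0.77]

```text
time: 2.1
tool_pos: [0.4973, 0.0417, 0.08]
ee_rot: [[-0.998, 0.061, -0.0], [0.061, 0.998, 0.0], [0.001, 0.0, -1.0]]
force: [0.2, 0.1, -0.6]
opening: 0.23
finger_force: 0.0
```

Run:
```python
from h import *
import cv2
go(-65,-22,15,0);where()
P=camera_params("wrist");print({k:np.round(v,4).tolist() for k,v in P.items()})
cv2.imwrite("pics/w1.png",camera("wrist")[:,:,::-1])
```

```text
shift [-1.3 -2.  46. ] rot [ 0.01 -0.03  0.05]
t 2.1 plate [-66.3 -20. ] tipz 61.0 F [ 0.2   0.14 -0.61] open 0.23 push 0.05
{'intrinsics': [[309.7069, 0.0, 322.7678], [0.0, 309.7069, 205.3748], [0.0, 0.0, 1.0]], 'eye': [0.4206, 0.0464, 0.2238], 'orientation': [[0.0618, 0.9598, 0.2738], [0.9981, -0.0592, -0.0175], [-0.0006, 0.2744, -0.9616]]}
```

View pics/w1.png

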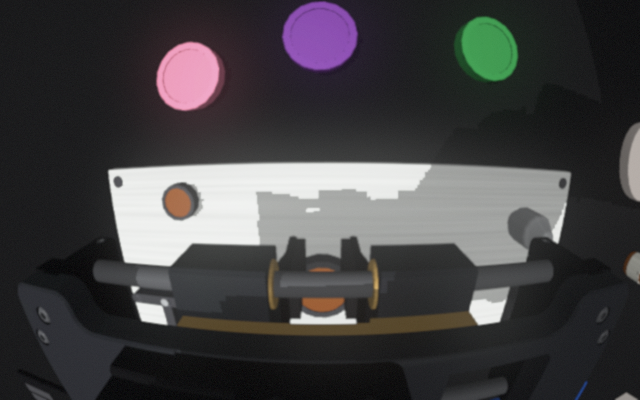

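The wrist view shows the filter at (323,290), centred between the two fingertips (296 and 349), with nothing under the tips. I descend behind it.

Emit:
carry_out:
  series:
    - [-1,-2,15,0,0,0,0.77]
    - [-1,-2,30,0,0,0,0.77]
    - [-1,-2,40,0,0,0,0.77]
    - [-1,-2,46,0,0,0,0.77]
    - [-1,-2,46,0,0,0,0.77]
    - [-1,-2,46,0,0,0,0.77]
    - [-1,-2,46,0,0,0,0.77]

```text
time: 2.85
tool_pos: [0.4991, 0.0389, 0.0341]
ee_rot: [[-0.998, 0.061, 0.001], [0.061, 0.998, -0.0], [-0.001, -0.0, -1.0]]
force: [0.6, -0.4, -0.7]
opening: 0.227
finger_force: 0.0
```

Run:
```python
from h import *
import cv2
go(-52,-22,15,0);go(0,-22,15,0);where()
i=camera("top")[150:240,222:382,::-1]
cv2.imwrite("pics/t2.png",cv2.resize(i,None,fx=5,fy=5,interpolation=cv2.INTER_CUBIC))
```

```text
shift [-12.3   0.6   0.1] rot [-0.01  0.06  0.03]
shift [-64.3   0.6   0.1] rot [-0.01  0.06  0.03]
t 2.85 plate [-64.3 -22.6] tipz 15.1 F [ 0.55 -0.39 -0.69] open 0.227 push 0.03
```

View pics/t2.png

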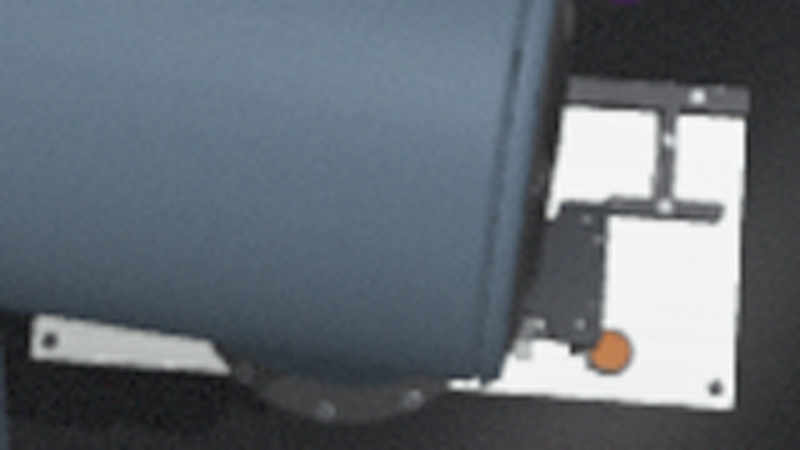

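The top view is blocked by the arm and the bystanders look unmoved. Next is a slow push along plate +x.

Emit:
carry_out:
  series:
    - [-4,0,0,0,0,0,0.77]
    - [-8,0,0,0,0,0,0.77]
    - [-11,0,0,0,0,0,0.77]
    - [-14,0,0,0,0,0,0.77]
    - [-17,0,0,0,0,0,0.77]
    - [-20,0,0,0,0,0,0.77]
    - [-24,0,0,0,0,0,0.77]
    - [-28,0,0,0,0,0,0.77]
    - [-32,0,0,0,0,0,0.77]
    - [-36,0,0,0,0,0,0.77]
    - [-40,0,0,0,0,0,0.77]
    - [-44,0,0,0,0,0,0.77]

```text
time: 4.1
tool_pos: [0.543, 0.0362, 0.0335]
ee_rot: [[-0.998, 0.061, -0.0], [0.061, 0.998, -0.0], [0.0, -0.0, -1.0]]
force: [0.3, 0.5, -0.2]
opening: 0.231
finger_force: 0.1
```

Emit:
carry_out:
  series:
    - [-3,0,0,0,0,0,0.77]
    - [-6,0,0,0,0,0,0.77]
    - [-9,0,0,0,0,0,0.77]
    - [-12,0,0,0,0,0,0.77]
    - [-14,0,0,0,0,0,0.77]
    - [-16,0,0,0,0,0,0.77]
    - [-16,0,0,0,0,0,0.77]
    - [-16,0,0,0,0,0,0.77]

```text
time: 4.9
tool_pos: [0.5587, 0.0352, 0.0336]
ee_rot: [[-0.998, 0.061, 0.0], [0.061, 0.998, -0.0], [-0.0, -0.0, -1.0]]
force: [0.0, -0.6, 0.2]
opening: 0.23
finger_force: 0.0
```

Run:
```python
from h import *
import cv2
where()
c=proj("scene",[*p2w([.035,-.06],q),.024]);print(c,proj("scene",[*p2w([.035,-.022],q),.024]),proj("scene",[*p2w([.035,-.125],q),.024]))
x,y=c.astype(int);i=camera("scene")[y-50:y+50,x-80:x+80,::-1];print(x-80,y-50)
cv2.imwrite("pics/s3.png",cv2.resize(i,None,fx=5,fy=5,interpolation=cv2.INTER_CUBIC))
```

```text
t 4.9 plate [ -4.5 -22.6] tipz 14.6 F [ 0.03 -0.55  0.19] open 0.23 push 0.02
[321.50021697 217.89372688] [333.44218507 220.66832039] [301.44466739 213.23402611]
241 167
```

View pics/s3.png

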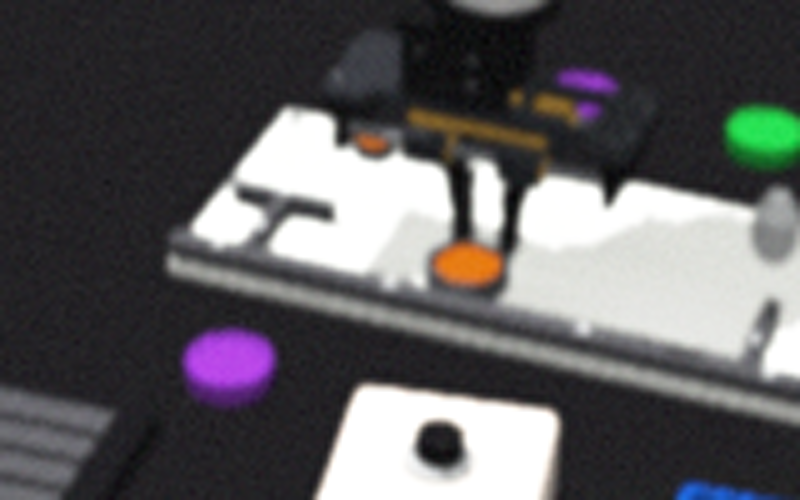

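The filter (scene ≈(334.6,220)) is nearly at the rail, still centred between the fingertips. I finish gently.

Emit:
carry_out:
  series:
    - [-1,0,0,0,0,0,0.77]
    - [-2,0,0,0,0,0,0.77]
    - [-3,0,0,0,0,0,0.77]
    - [-4,0,0,0,0,0,0.77]
    - [-4.5,0,0,0,0,0,0.77]
    - [-5,0,0,0,0,0,0.77]
    - [-5,0,0,0,0,0,0.77]
    - [-5,0,0,0,0,0,0.77]

```text
time: 5.75
tool_pos: [0.5637, 0.0349, 0.0336]
ee_rot: [[-0.998, 0.061, 0.0], [0.061, 0.998, -0.0], [-0.0, -0.0, -1.0]]
force: [1.1, -0.0, 0.6]
opening: 0.231
finger_force: 0.1
```

Emit:
carry_out:
  series:
    - [-0.3,0,0,0,0,0,0.77]
    - [-0.6,0,0,0,0,0,0.77]
    - [-0.9,0,0,0,0,0,0.77]
    - [-1,0,0,0,0,0,0.77]
    - [-1,0,0,0,0,0,0.77]

```text
time: 6.25
tool_pos: [0.5646, 0.0348, 0.0335]
ee_rot: [[-0.998, 0.061, -0.0], [0.061, 0.998, 0.0], [0.0, 0.0, -1.0]]
force: [-0.7, -0.3, 0.5]
opening: 0.23
finger_force: 0.2
```

Emit:
carry_out:
  series:
    - [-0.3,0,0,0,0,0,0.77]
    - [-0.6,0,0,0,0,0,0.77]
    - [-0.9,0,0,0,0,0,0.77]
    - [-1,0,0,0,0,0,0.77]
    - [-1,0,0,0,0,0,0.77]

```text
time: 6.75
tool_pos: [0.5649, 0.0349, 0.0335]
ee_rot: [[-0.998, 0.061, -0.002], [0.061, 0.998, 0.0], [0.002, 0.0, -1.0]]
force: [-2.9, 0.7, 1.3]
opening: 0.228
finger_force: 1.3
```

Contact with the rail is felt (about 3 N, tool held 0.7 mm short). I back off, then rise.

Emit:
carry_out:
  series:
    - [3,0,0,0,0,0,0.77]
    - [10,0,0,0,0,0,0.77]
    - [20,0,0,0,0,0,0.77]
    - [20,0,-20,0,0,0,0.77]
    - [20,0,-40,0,0,0,0.9]
    - [20,0,-40,0,0,0,1]
    - [20,0,-40,0,0,0,1]
    - [20,0,-40,0,0,0,1]

```text
time: 7.55
tool_pos: [0.5449, 0.0361, 0.0729]
ee_rot: [[-0.998, 0.061, -0.001], [0.061, 0.998, 0.0], [0.001, 0.0, -1.0]]
force: [0.5, -0.8, 0.8]
opening: 0.023
finger_force: 0.0
```

Run:
```python
from h import *
import cv2
where();go(12,18,55,-60)
i=camera("scene")[192:242,281:361,::-1]
cv2.imwrite("pics/s4.png",cv2.resize(i,None,fx=8,fy=8,interpolation=cv2.INTER_CUBIC))
for x in(33,35):
  for y in (-26,-23,-20): print(x,y,(proj("scene",[*p2w([x/1e3,y/1e3],q),.024])-[281,192])*8)
```

```text
t 7.55 plate [-18.4 -22.6] tipz 53.9 F [ 0.52 -0.75  0.8 ] open 0.023 push 0.01
shift [-30.4  40.6  -1.2] rot [-3.000e-02 -7.000e-02  6.001e+01]
33 -26 [411.22664093 224.11942615]
33 -23 [418.8068507  225.87883373]
33 -20 [426.3952344  227.64013852]
35 -26 [409.41963983 226.99578688]
35 -23 [417.0066559  228.75855207]
35 -20 [424.60186164 230.52322004]
```

View pics/s4.png

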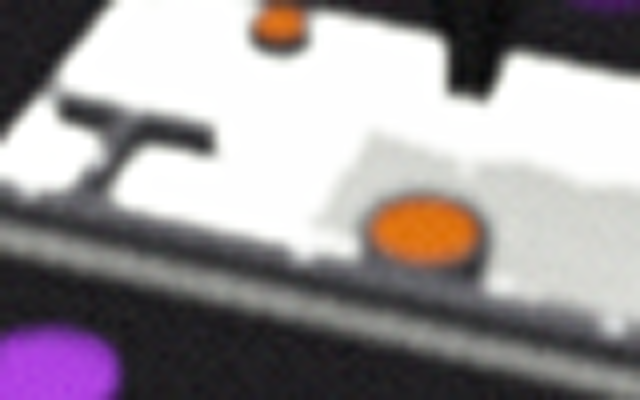

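The filter lies against the rail at crop (425,231), which is plate (35,−20), and the tips are shut. I turn by 60° and go round behind it.

Emit:
carry_out:
  series:
    - [-4,5,-1,0,0,7.5,1]
    - [-8,10,-1,0,0,15,1]
    - [-12,15,-1,0,0,22.5,1]
    - [-16,20,-1,0,0,30,1]
    - [-20,25,-1,0,0,37.5,1]
    - [-24,30,-1,0,0,45,1]
    - [-28,35,-1,0,0,52.5,1]
    - [-30,41,-1,0,0,60,1]
    - [-30,41,-1,0,0,60,1]
    - [-30,41,-1,0,0,60,1]
    - [-30,41,-1,0,0,60,1]

```text
time: 8.7
tool_pos: [0.5776, 0.0749, 0.0741]
ee_rot: [[-0.447, 0.894, -0.001], [0.894, 0.447, -0.0], [0.0, -0.001, -1.0]]
force: [-0.2, 0.2, -0.1]
opening: 0.008
finger_force: 0.0
```

Run:
```python
from h import *
where();go(12,20,15,-60)
```

```text
t 8.7 plate [11.9 18.1] tipz 55.1 F [-0.24  0.22 -0.05] open 0.008 push -59.88
shift [ 1.6  1.1 40.1] rot [-0.06 -0.03  0.12]
```

Emit:
carry_out:
  series:
    - [2,1,14,0,0,0,1]
    - [2,1,28,0,0,0,1]
    - [2,1,36,0,0,0,1]
    - [2,1,40,0,0,0,1]
    - [2,1,40,0,0,0,1]
    - [2,1,40,0,0,0,1]

```text
time: 9.3
tool_pos: [0.5782, 0.0773, 0.0344]
ee_rot: [[-0.446, 0.895, -0.0], [0.895, 0.446, 0.0], [0.0, -0.0, -1.0]]
force: [0.5, -0.6, -0.1]
opening: 0.005
finger_force: 0.0
```

Run:
```python
from h import *
where();go(17.7,12,14.5,-60);go(17.7,0,14.5,-60);go(17.7,-90,14.5,-60)
```

```text
t 9.3 plate [12.3 20.6] tipz 15.4 F [ 0.5  -0.55 -0.09] open 0.005 push -59.98
shift [-10.1   0.4   0.9] rot [-0.   -0.    0.02]
shift [-20.5  -5.6   0.9] rot [-0.   -0.    0.02]
shift [-98.4 -50.7   0.9] rot [-0.   -0.    0.02]
```

Emit:
carry_out:
  series:
    - [-5,0,1,0,0,0,1]
    - [-10,0,1,0,0,0,1]
    - [-11.8,-0.6,1,0,0,0,1]
    - [-13.6,-1.6,1,0,0,0,1]
    - [-15.3,-2.6,1,0,0,0,1]
    - [-17,-3.6,1,0,0,0,1]
    - [-18.8,-4.6,1,0,0,0,1]
    - [-20.5,-5.6,1,0,0,0,1]
    - [-22.2,-6.6,1,0,0,0,1]
    - [-24,-7.6,1,0,0,0,1]
    - [-25.7,-8.6,1,0,0,0,1]
    - [-27.4,-9.6,1,0,0,0,1]

```text
time: 10.5
tool_pos: [0.5808, 0.0486, 0.0334]
ee_rot: [[-0.446, 0.895, -0.002], [0.895, 0.446, 0.0], [0.001, -0.002, -1.0]]
force: [-4.4, 3.3, 1.6]
opening: 0.007
finger_force: 2.4
```

Run:
```python
from h import *
import cv2
where();go(17.7,-40,14.5,-60)
i=camera("scene")[192:242,281:361,::-1]
cv2.imwrite("pics/s5.png",cv2.resize(i,None,fx=8,fy=8,interpolation=cv2.INTER_CUBIC))
for y in (-44,-41,-38,-35): print(y,(proj("scene",[*p2w([35/1e3,y/1e3],q),.024])-[281,192])*8)
```

```text
t 10.5 plate [16.7 -7.9] tipz 14.4 F [-4.45  3.29  1.61] open 0.007 push -59.98
shift [-28.3 -15.2  -0.2] rot [-0.09 -0.07  0.02]
-44 [364.0687873  216.45898253]
-41 [371.60694231 218.21039535]
-38 [379.153208  219.9636926]
-35 [386.70759746 221.71887733]
```

View pics/s5.png

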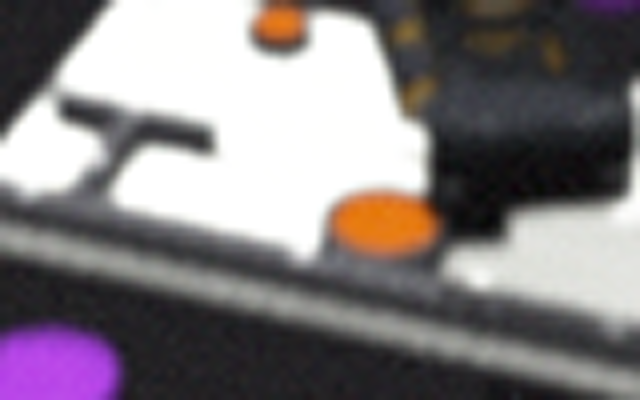

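The filter is at crop (385,221), still on the rail, at about plate y −36. The push toward the rail is 4.6 N, a bit high, so I ease the path 1 mm away from the rail and continue.

Emit:
carry_out:
  series:
    - [-1.2,-1.9,0,0,0,0,1]
    - [-3,-2.9,0,0,0,0,1]
    - [-4.7,-3.9,0,0,0,0,1]
    - [-6.4,-4.9,0,0,0,0,1]
    - [-8.2,-5.9,0,0,0,0,1]
    - [-9.9,-6.9,0,0,0,0,1]
    - [-11.6,-7.9,0,0,0,0,1]
    - [-13.4,-8.9,0,0,0,0,1]
    - [-15.1,-9.9,0,0,0,0,1]
    - [-16.8,-10.9,0,0,0,0,1]
    - [-18.5,-11.9,0,0,0,0,1]
    - [-20.3,-12.9,0,0,0,0,1]

```text
time: 11.75
tool_pos: [0.5794, 0.0244, 0.0336]
ee_rot: [[-0.446, 0.895, 0.0], [0.895, 0.446, -0.0], [-0.0, 0.0, -1.0]]
force: [-1.6, 1.2, -0.3]
opening: 0.003
finger_force: 1.3
```

```bash
python3 -c "
from h import *
where()"
```

```text
t 11.75 plate [ 16.8 -32.2] tipz 14.6 F [-1.61  1.22 -0.31] open 0.003 push -59.98
```

Emit:
carry_out:
  series:
    - [-1.7,-1,0,0,0,0,1]
    - [-3.5,-2,0,0,0,0,1]
    - [-5.2,-3,0,0,0,0,1]
    - [-6.9,-4,0,0,0,0,1]
    - [-8.7,-5,0,0,0,0,1]
    - [-10.4,-6,0,0,0,0,1]
    - [-12.1,-7,0,0,0,0,1]
    - [-13.9,-8,0,0,0,0,1]
    - [-15.6,-9,0,0,0,0,1]
    - [-17.3,-10,0,0,0,0,1]
    - [-19.1,-11,0,0,0,0,1]
    - [-20.8,-12,0,0,0,0,1]

```text
time: 12.95
tool_pos: [0.5779, 0.0004, 0.0336]
ee_rot: [[-0.446, 0.895, 0.0], [0.895, 0.446, -0.0], [-0.0, 0.0, -1.0]]
force: [-2.3, 1.7, 0.3]
opening: 0.003
finger_force: 1.1
```

Run:
```python
from h import *
import cv2
where()
i=camera("scene")[192:242,271:351,::-1]
cv2.imwrite("pics/s6.png",cv2.resize(i,None,fx=8,fy=8,interpolation=cv2.INTER_CUBIC))
for y in (-90,-87,-84,-81): print(y,(proj("scene",[*p2w([35/1e3,y/1e3],q),.024])-[271,192])*8)
```

```text
t 12.95 plate [ 16.8 -56.2] tipz 14.6 F [-2.27  1.75  0.26] open 0.003 push -59.98
-90 [329.48999666 189.83777845]
-87 [336.90540794 191.56067302]
-84 [344.32873255 193.28540618]
-81 [351.75998316 195.01198086]
```

View pics/s6.png

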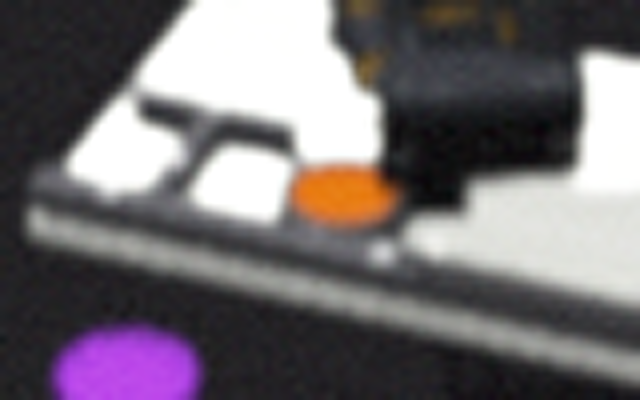

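The filter is at crop (345,195), which is plate (35,−84), on the rail and entering the pocket mouth. I continue.

Emit:
carry_out:
  series:
    - [-1.7,-1,0,0,0,0,1]
    - [-3.5,-2,0,0,0,0,1]
    - [-5.2,-3,0,0,0,0,1]
    - [-6.9,-4,0,0,0,0,1]
    - [-8.7,-5,0,0,0,0,1]
    - [-10.4,-6,0,0,0,0,1]
    - [-12.1,-7,0,0,0,0,1]
    - [-13.9,-8,0,0,0,0,1]
    - [-15.6,-9,0,0,0,0,1]
    - [-17.3,-10,0,0,0,0,1]
    - [-19.1,-11,0,0,0,0,1]
    - [-20.8,-12,0,0,0,0,1]

```text
time: 14.2
tool_pos: [0.5764, -0.0235, 0.0336]
ee_rot: [[-0.446, 0.895, 0.0], [0.895, 0.446, -0.0], [-0.0, 0.0, -1.0]]
force: [-1.3, 0.6, -1.0]
opening: 0.008
finger_force: 0.9
```

Emit:
carry_out:
  series:
    - [-1.7,-1,0,0,0,0,1]
    - [-3.5,-2,0,0,0,0,1]
    - [-5.2,-3,0,0,0,0,1]
    - [-6.9,-4,0,0,0,0,1]
    - [-8.7,-5,0,0,0,0,1]
    - [-9.5,-5.5,0,0,0,0,1]
    - [-10.4,-6,0,0,0,0,1]
    - [-10.4,-6,0,0,0,0,1]

```text
time: 15.0
tool_pos: [0.5757, -0.0355, 0.0336]
ee_rot: [[-0.446, 0.895, 0.0], [0.895, 0.446, -0.0], [-0.0, 0.0, -1.0]]
force: [-0.5, 0.8, 0.4]
opening: 0.004
finger_force: 0.7
```

Emit:
carry_out:
  series:
    - [-0.4,-0.3,0,0,0,0,1]
    - [-0.9,-0.5,0,0,0,0,1]
    - [-1.3,-0.8,0,0,0,0,1]
    - [-1.7,-1,0,0,0,0,1]
    - [-1.7,-1,0,0,0,0,1]

```text
time: 15.5
tool_pos: [0.5751, -0.0364, 0.0335]
ee_rot: [[-0.446, 0.895, -0.001], [0.895, 0.446, 0.001], [0.001, -0.0, -1.0]]
force: [-0.8, 4.4, 0.5]
opening: 0.006
finger_force: 2.5
```

Emit:
carry_out:
  series:
    - [-0.4,-0.3,0,0,0,0,1]
    - [-0.9,-0.5,0,0,0,0,1]
    - [-0.9,-0.5,0,0,0,0,1]

```text
time: 15.8
tool_pos: [0.5747, -0.0367, 0.0335]
ee_rot: [[-0.445, 0.895, -0.002], [0.895, 0.445, 0.002], [0.003, -0.0, -1.0]]
force: [-1.7, 6.1, 0.9]
opening: 0.008
finger_force: 3.6
```

Emit:
carry_out:
  series:
    - [-0.4,-0.3,0,0,0,0,1]
    - [-0.9,-0.5,0,0,0,0,1]
    - [-0.9,-0.5,0,0,0,0,1]

```text
time: 16.1
tool_pos: [0.5743, -0.0369, 0.0335]
ee_rot: [[-0.445, 0.895, -0.002], [0.895, 0.445, 0.004], [0.004, -0.0, -1.0]]
force: [-1.3, 10.4, 1.7]
opening: 0.003
finger_force: 4.8
```

It hit a hard stop at ~10 N. I back straight off, rise, and look.

Emit:
carry_out:
  series:
    - [1.5,0,0,0,0,0,1]
    - [5,0,0,0,0,0,1]
    - [15,0,0,0,0,0,1]
    - [25,0,0,0,0,0,1]
    - [30,0,-25,0,0,0,1]
    - [40,0,-55,0,0,0,1]
    - [60,0,-90,0,0,0,1]
    - [60,0,-90,0,0,0,1]
    - [60,0,-90,0,0,0,1]

```text
time: 17.0
tool_pos: [0.5489, 0.0148, 0.1245]
ee_rot: [[-0.447, 0.894, 0.002], [0.894, 0.447, -0.001], [-0.002, 0.002, -1.0]]
force: [0.2, 0.0, -0.6]
opening: 0.002
finger_force: 0.0
```

Run:
```python
from h import *
import cv2
where()
i=camera("scene")[188:228,271:335,::-1]
a=cv2.resize(i,None,fx=9,fy=9,interpolation=cv2.INTER_CUBIC)
j=camera("top")[160:190,325:373,::-1]
b=cv2.resize(j,(a.shape[1],int(30*a.shape[1]/48)),interpolation=cv2.INTER_CUBIC)[:230]
cv2.imwrite("pics/s7.png",np.vstack([a,b]))
for y in (-128,-125,-122,-119): print(y,(proj("scene",[*p2w([35/1e3,y/1e3],q),.024])-[271,188])*9,(proj("top",[*p2w([35/1e3,y/1e3],q),.024])-[325,160])*12+[0,360])
```

```text
t 17.0 plate [-13.1 -43.6] tipz 105.5 F [ 0.22  0.03 -0.64] open 0.002 push -59.91
-128 [265.77121241 225.19389461] [251.14066546 584.70871529]
-125 [274.00200653 227.10623501] [238.69911115 583.81857118]
-122 [282.24152515 229.02060246] [226.25863247 582.92850404]
-119 [290.48978214 230.93700017] [213.81922926 582.03851384]
```

View pics/s7.png

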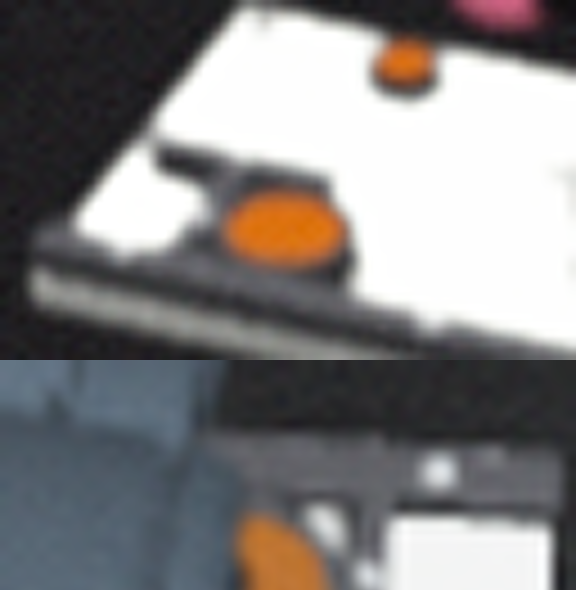

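I have used all ten pictures. The filter looks home within ~2 mm, so I move the arm clear and check numerically with the unobstructed top view.

Emit:
carry_out:
  series:
    - [20,-10,-10,0,0,0,1]
    - [50,-20,-20,0,0,0,1]
    - [85,-30,-30,0,0,0,1]
    - [120,-40,-40,0,0,0,1]
    - [155,-50,-50,0,0,0,1]
    - [190,-60,-60,0,0,0,1]
    - [225,-60,-60,0,0,0,1]
    - [255,-60,-60,0,0,0,1]
    - [270,-60,-60,0,0,0,1]
    - [270,-60,-60,0,0,0,1]
    - [270,-60,-60,0,0,0,1]

```text
time: 18.2
tool_pos: [0.3746, 0.2288, 0.1828]
ee_rot: [[-0.446, 0.895, -0.001], [0.895, 0.446, -0.001], [-0.0, -0.001, -1.0]]
force: [0.3, -0.1, 0.1]
opening: 0.005
finger_force: 0.0
```

```bash
cat > chk.py <<'E'
from h import *
import cv2
where()
def cen(im,lo):
    im=im.astype(float);m=np.clip((im[...,0]-im[...,2]-30)/90,0,1)*(im[...,0]>90)
    x0,y0,x1,y1=lo;w=m[y0:y1,x0:x1];Y,X=np.mgrid[y0:y1,x0:x1];return np.array([(X*w).sum(),(Y*w).sum()])/w.sum(),w.sum()
a=cv2.imread("pics/top0.png")[:,:,::-1];s0=cv2.imread("pics/scene0.png")[:,:,::-1]
t=np.mean([camera("top").astype(float) for _ in range(4)],0);s=np.mean([camera("scene").astype(float) for _ in range(4)],0)
for n,im,lo in(("top",a,(295,182,320,207)),("top",t,(325,165,360,192)),("scene",s0,(325,200,355,222)),("scene",s,(285,200,320,225))):
    c,k=cen(im,lo);print(n,c.round(2),round(k,1),(w2p(ray(n,*c,.024),q)*1e3).round(1))
c,k=cen(t,(335,212,352,228));print("small",(w2p(ray("top",*c,.02),q)*1e3).round(1))
# profile in top view along the rail direction at x=35 / across at y=-125 (gray, z=24)
g=t.mean(2).astype(np.float32)
def prof(pts):
    uv=np.array([proj("top",[*p2w(np.array(p)/1e3,q),.024]) for p in pts],np.float32)
    return cv2.remap(g,uv[None,:,0].copy(),uv[None,:,1].copy(),cv2.INTER_LINEAR)[0].round().astype(int).tolist()
print("y -90..-170 step2",prof([(35,y) for y in range(-90,-171,-2)]))
print("x 80..-10 step2",prof([(x,-124) for x in range(80,-11,-2)]))
E
python3 chk.py
```

```text
t 18.2 plate [-200.2  159.3] tipz 163.8 F [ 0.29 -0.15  0.12] open 0.005 push -59.95
top [307.85 193.69] 139.4 [-17.6 -22. ]
top [344.81 178.94] 134.0 [  34.1 -124.8]
scene [339.85 211.58] 71.9 [-17.6 -19.9]
scene [302.18 213.  ] 79.5 [  33.  -123.4]
small [ -84.5 -128.3]
y -90..-170 step2 [241, 241, 239, 232, 191, 146, 108, 108, 112, 117, 117, 117, 117, 117, 117, 117, 118, 118, 118, 117, 118, 118, 118, 119, 119, 118, 118, 113, 106, 99, 101, 109, 122, 133, 159, 206, 231, 242, 242, 242, 242]
x 80..-10 step2 [40, 42, 49, 73, 87, 97, 98, 98, 97, 92, 90, 91, 98, 106, 113, 115, 117, 118, 116, 116, 117, 118, 119, 118, 118, 118, 119, 118, 118, 119, 120, 119, 116, 110, 101, 86, 79, 84, 100, 106, 105, 99, 91, 132, 218, 234]
```

```bash
cat > c2.py <<'E'
from h import *
import cv2
s=np.mean([camera("scene").astype(float) for _ in range(4)],0)[:,:,::-1].astype(np.uint8)
def one(name,im,f,ox,oy,yc):
    im=im.astype(float);m=np.clip((im[...,2]-im[...,0]-30)/90,0,1)
    Y,X=np.mgrid[:im.shape[0],:im.shape[1]];u=(X+.5)/f-.5+ox;v=(Y+.5)/f-.5+oy
    c=proj("scene",[*p2w([.035,yc/1e3],q),.024]);m=m*(np.hypot(u-c[0],(v-c[1])*1.5)<12)
    p=np.array([(u*m).sum(),(v*m).sum()])/m.sum();print(name,p.round(2),(w2p(ray("scene",*p,.024),q)*1e3).round(1))
one("s4 rail",cv2.imread("pics/s4.png"),8,281,192,-22)
one("s5",cv2.imread("pics/s5.png"),8,281,192,-37)
one("s6",cv2.imread("pics/s6.png"),8,271,192,-85)
one("s7",cv2.imread("pics/s7.png")[:360],9,271,188,-124)
one("now",cv2.resize(s[188:228,271:335],None,fx=9,fy=9,interpolation=cv2.INTER_CUBIC),9,271,188,-124)
E
python3 c2.py
```

```text
s4 rail [333.66 220.41] [ 33.5 -21.8]
s5 [328.66 219.44] [ 34.4 -37.4]
s6 [313.4  215.89] [ 34.4 -86.3]
s7 [302.17 213.  ] [  33.  -123.4]
now [302.17 213.  ] [  33.  -123.5]
```

The images leave ±1 mm of doubt against the rail. I settle it by touch, with one gentle 45° nudge into the corner.

```bash
python3 -c "
from h import *
go(0,-83,60,-45)"
```

```text
shift [-310.2   52.1  104.6] rot [ 1.0e-02  0.0e+00 -1.5e+01]
```

Emit:
carry_out:
  series:
    - [-35,6,5,0,0,-3,1]
    - [-70,12,10,0,0,-6,1]
    - [-105,18,20,0,0,-9,1]
    - [-140,24,30,0,0,-12,1]
    - [-175,30,40,0,0,-15,1]
    - [-210,36,55,0,0,-15,1]
    - [-245,42,70,0,0,-15,1]
    - [-280,48,85,0,0,-15,1]
    - [-310,52,105,0,0,-15,1]
    - [-310,52,105,0,0,-15,1]
    - [-310,52,105,0,0,-15,1]
    - [-310,52,105,0,0,-15,1]

```text
time: 20.0
tool_pos: [0.5584, -0.0241, 0.0788]
ee_rot: [[-0.663, 0.749, -0.001], [0.749, 0.663, 0.0], [0.001, -0.001, -1.0]]
force: [-1.3, 0.7, 0.8]
opening: 0.005
finger_force: 0.0
```

```bash
python3 -c "
from h import *
where();go(2,-85,15,-45)"
```

```text
t 20.0 plate [ -1.2 -81.9] tipz 59.8 F [-1.28  0.7   0.76] open 0.005 push -44.95
shift [-4.6  0.1 44.8] rot [-0.03 -0.06  0.05]
```

Emit:
carry_out:
  series:
    - [-4.5,0,15,0,0,0,1]
    - [-4.5,0,30,0,0,0,1]
    - [-4.5,0,40,0,0,0,1]
    - [-4.5,0,45,0,0,0,1]
    - [-4.5,0,45,0,0,0,1]
    - [-8,0,45,0,0,0,1]
    - [-12,0,45,0,0,0,1]
    - [-14,0,45,0,0,0,1]
    - [-16,0,45,0,0,0,1]
    - [-17,0,45,0,0,0,1]
    - [-17,0,45,0,0,0,1]
    - [-17,0,45,0,0,0,1]

```text
time: 21.2
tool_pos: [0.5702, -0.0376, 0.0335]
ee_rot: [[-0.662, 0.749, -0.001], [0.749, 0.662, 0.0], [0.001, -0.0, -1.0]]
force: [-0.6, 0.7, 0.5]
opening: 0.006
finger_force: 0.6
```

Emit:
carry_out:
  series:
    - [-0.5,0,0,0,0,0,1]
    - [-1,0,0,0,0,0,1]
    - [-1.5,0,0,0,0,0,1]
    - [-1.5,0,0,0,0,0,1]

```text
time: 21.6
tool_pos: [0.5704, -0.0379, 0.0334]
ee_rot: [[-0.662, 0.749, -0.003], [0.749, 0.662, 0.001], [0.003, -0.001, -1.0]]
force: [-2.2, 4.2, 2.7]
opening: 0.006
finger_force: 2.5
```

Emit:
carry_out:
  series:
    - [-0.5,0,0,0,0,0,1]
    - [-1,0,0,0,0,0,1]
    - [-1,0,0,0,0,0,1]

```text
time: 21.9
tool_pos: [0.5704, -0.0382, 0.0333]
ee_rot: [[-0.662, 0.749, -0.004], [0.749, 0.662, 0.002], [0.004, -0.001, -1.0]]
force: [-2.5, 5.8, 2.5]
opening: 0.007
finger_force: 3.2
```

It is seated firmly at this angle. One last nudge, aimed more at the rail (−30°), will make sure of that face.

Emit:
carry_out:
  series:
    - [2,0,0,0,0,0,1]
    - [8,0,0,0,0,0,1]
    - [16,0,0,0,0,0,1]
    - [18,0,0,0,0,-7.5,1]
    - [18,0,0,0,0,-15,1]
    - [18,0,0,0,0,-15,1]
    - [18,0,0,0,0,-15,1]

```text
time: 22.6
tool_pos: [0.5605, -0.0262, 0.0337]
ee_rot: [[-0.832, 0.554, 0.001], [0.554, 0.832, -0.0], [-0.001, 0.0, -1.0]]
force: [0.5, -0.7, 0.1]
opening: 0.006
finger_force: 0.0
```

```bash
python3 -c "
from h import *
where();go(0,-94,15,-30);go(8,-99,15,-30)"
```

```text
t 22.6 plate [  1.  -83.8] tipz 14.7 F [ 0.49 -0.71  0.07] open 0.006 push -30.13
shift [-4.3 -9.3 -0.3] rot [ 0.01  0.05 -0.13]
shift [-13.7  -9.6  -0.3] rot [ 0.01  0.05 -0.13]
```

Emit:
carry_out:
  series:
    - [-2,-5,0,0,0,0,1]
    - [-4,-9.5,0,0,0,0,1]
    - [-7,-9.5,0,0,0,0,1]
    - [-10,-9.5,0,0,0,0,1]
    - [-12,-9.5,0,0,0,0,1]
    - [-13.5,-9.5,0,0,0,0,1]
    - [-14.2,-9.5,0,0,0,0,1]
    - [-14.2,-9.5,0,0,0,0,1]
    - [-14.2,-9.5,0,0,0,0,1]

```text
time: 23.5
tool_pos: [0.5655, -0.0412, 0.0333]
ee_rot: [[-0.834, 0.552, -0.003], [0.552, 0.834, 0.001], [0.003, -0.001, -1.0]]
force: [-3.4, 2.5, 1.3]
opening: 0.005
finger_force: 2.2
```

Emit:
carry_out:
  series:
    - [-0.5,0,0,0,0,0,1]
    - [-1,0,0,0,0,0,1]
    - [-1,0,0,0,0,0,1]

```text
time: 23.8
tool_pos: [0.5656, -0.0413, 0.0333]
ee_rot: [[-0.834, 0.552, -0.005], [0.552, 0.834, 0.002], [0.005, -0.001, -1.0]]
force: [-4.7, 4.8, 2.8]
opening: 0.005
finger_force: 3.2
```

The 1 mm command gave 0.1 mm of motion, so it is solid against both rail and stop. I come away.

Emit:
carry_out:
  series:
    - [2,0,0,0,0,0,1]
    - [8,0,0,0,0,0,1]
    - [18,0,0,0,0,0,1]
    - [22,0,-25,0,0,0,1]
    - [30,0,-60,0,0,0,1]
    - [50,30,-95,0,0,0,1]
    - [75,60,-110,0,0,0,1]
    - [100,90,-110,0,0,0,1]
    - [110,120,-110,0,0,0,1]
    - [110,150,-110,0,0,0,1]
    - [110,180,-110,0,0,0,1]
    - [110,180,-110,0,0,0,1]

```text
time: 25.0
tool_pos: [0.5782, 0.1714, 0.1442]
ee_rot: [[-0.836, 0.549, 0.007], [0.549, 0.836, 0.001], [-0.005, 0.005, -1.0]]
force: [0.0, -0.8, 1.0]
opening: 0.005
finger_force: 0.0
```

Emit:
carry_out:
  series:
    - [20,30,0,0,0,0,1]
    - [40,60,0,0,0,0,1]
    - [60,90,0,0,0,0,1]
    - [60,90,0,0,0,0,1]
    - [60,90,0,0,0,0,1]

```text
time: 25.5
tool_pos: [0.5745, 0.2765, 0.1434]
ee_rot: [[-0.835, 0.551, 0.0], [0.551, 0.835, -0.001], [-0.001, -0.001, -1.0]]
force: [0.5, 0.2, 0.0]
opening: 0.006
finger_force: 0.0
```

```bash
python3 chk.py; python3 c2.py|tail -1
```

```text
t 25.5 plate [ -3.7 219.1] tipz 124.4 F [0.48 0.18 0.01] open 0.006 push -29.88
top [307.85 193.69] 139.4 [-17.6 -22. ]
top [344.79 178.73] 134.7 [  34.7 -124.7]
scene [339.85 211.58] 71.9 [-17.6 -19.9]
scene [302.17 213.09] 79.9 [  33.4 -123.3]
small [ -84.5 -128.3]
y -90..-170 step2 [241, 241, 239, 233, 192, 147, 108, 108, 112, 117, 118, 118, 119, 119, 119, 119, 120, 119, 119, 119, 119, 119, 119, 119, 119, 119, 118, 114, 107, 100, 103, 110, 123, 134, 160, 207, 232, 243, 243, 243, 243]
x 80..-10 step2 [41, 43, 51, 75, 89, 98, 98, 98, 98, 95, 94, 95, 104, 110, 114, 116, 118, 119, 118, 118, 118, 119, 119, 119, 119, 119, 119, 120, 120, 120, 120, 119, 116, 109, 98, 82, 98, 113, 122, 114, 106, 99, 92, 134, 219, 235]
now [302.17 213.08] [  33.4 -123.3]
```

```bash
python3 -c "
from cell import *
print(sign_off())"
```

```text
the job is handed in; nothing more can be done
None
```

The filter is home in the corner pocket and handed in at about 26 s: a final push of about 7 N met solid resistance and the top camera puts it within 0.5 mm, though it had come about 0.5 mm off the rail near the end of the slide and needed two nudges to reseat, with peak force about 10 N.

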